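Close up the skiving machine and start it

TASK

Lock the machine's cover by turning its three captive bolts clockwise, fully home against their stops, in this order: orange, white, black. Then, on the control box, press the blue reset button all the way in and let it go, and after it press the green start button all the way in and let it go. Press neither of them before all the bolts are home, never both at once, leave the red stop button alone, and do not disturb the mallet, the jar or the screwdriver.

Things in the scene. Friction and masses are not known exactly. Their poses are not given: they have to be found in the camera images.
- machine: fixed bench machine: green housing 210 x 210 mm, flat blue-grey cover with its top 70 mm up; origin at the centre of the housing's underside, x away from the robot (plus yaw), y left. On the +x side a motor (to x = 205, 86 mm high) and cutting head (to x = 225, 72 mm high). Three captive bolts at (x, y) = (-58, -58), (-58, 58), (55, 0) mm; which colour is where changes
- bolt_orange (a joint): turn of the orange bolt in rad: grows clockwise seen from above, 0 = bar along the machine's x axis, starts loose between 0.1 and 0.6, rigid end stop (home) at 1.571 = bar along the machine's y axis. Steady friction of 0.10 N m; stays where it is left, does not rise or sink
- orange_grip (a point): grip point on the upright axis of the captive bolt with the orange bar handle, 110 mm above the work surface. The bar, 46 mm long, 14 mm wide, 34 mm high (86 to 120 mm above the work surface), lies along this point's x axis and turns with the bolt. Under it a round 40 mm dark steel collar (76 to 86 mm up) on a fixed 60 mm pale metal disc (70 to 76 mm up)
- bolt_white (a joint): turn of the white bolt in rad: grows clockwise seen from above, 0 = bar along the machine's x axis, starts loose between 0.1 and 0.6, rigid end stop (home) at 1.571 = bar along the machine's y axis. Steady friction of 0.10 N m; stays where it is left, does not rise or sink
- white_grip (a point): grip point on the upright axis of the captive bolt with the white bar handle, 110 mm above the work surface. The bar, 46 mm long, 14 mm wide, 34 mm high (86 to 120 mm above the work surface), lies along this point's x axis and turns with the bolt. Under it a round 40 mm dark steel collar (76 to 86 mm up) on a fixed 60 mm pale metal disc (70 to 76 mm up)
- bolt_black (a joint): turn of the black bolt in rad: grows clockwise seen from above, 0 = bar along the machine's x axis, starts loose between 0.1 and 0.6, rigid end stop (home) at 1.571 = bar along the machine's y axis. Steady friction of 0.10 N m; stays where it is left, does not rise or sink
- black_grip (a point): grip point on the upright axis of the captive bolt with the black bar handle, 110 mm above the work surface. The bar, 46 mm long, 14 mm wide, 34 mm high (86 to 120 mm above the work surface), lies along this point's x axis and turns with the bolt. Under it a round 40 mm dark steel collar (76 to 86 mm up) on a fixed 60 mm pale metal disc (70 to 76 mm up)
- control_box: control box, fixed: grey with a yellow top face, 130 x 220 mm, 50 mm high, origin at the centre of its underside; three buttons in a row along its y axis, 65 mm apart, colours in changing order; it stands to the left or right of the machine
- button_blue (a joint): travel of the blue button in m: 0 = out, 0.006 = fully in; springs back by itself
- button_blue_top (a point): centre of the top face of the blue button (guard reset), 28 mm diameter, in a black collar of 44 mm diameter; its top stands 72 mm above the work surface when out (10 mm proud of the collar) and goes straight down 6 mm; force rises from 1.5 N to 5 N at the bottom
- button_green (a joint): travel of the green button in m: 0 = out, 0.006 = fully in; springs back by itself
- button_green_top (a point): centre of the top face of the green button (start), 28 mm diameter, in a black collar of 44 mm diameter; its top stands 72 mm above the work surface when out (10 mm proud of the collar) and goes straight down 6 mm; force rises from 1.5 N to 5 N at the bottom
- button_red (a joint): travel of the red button in m: 0 = out, 0.006 = fully in; springs back by itself
- button_red_top (a point): centre of the top face of the red button (stop), 28 mm diameter, in a black collar of 44 mm diameter; its top stands 72 mm above the work surface when out (10 mm proud of the collar) and goes straight down 6 mm; force rises from 1.5 N to 5 N at the bottom
- mallet: loose wooden mallet standing on its head (70 mm diameter, 100 mm high), brown handle level, 170 mm long, along its x axis; origin at the centre of the head's underside
- jar: loose amber jar with a black cap, 56 mm diameter, 85 mm high, standing beyond the control box; origin at the centre of its underside
- screwdriver: loose screwdriver lying on the table, about 200 mm long along its x axis; origin on its underside, on the work surface

How it is judged (in metres and radians):
On the way, in this order (a step that is already met when the one before it is completed fails the run):
1. the orange bolt is home (value of joint bolt_orange above 1.48 rad), for 0.1 s.
2. the white bolt is home, the orange one still is (value of joint each of bolt_orange, bolt_white above 1.48 rad), for 0.1 s.
3. the black bolt is home, the other two still are (all of step 2 and value of joint bolt_black above 1.48 rad), for 0.1 s.
4. the blue reset button is pressed in with all bolts home (all of step 3 and value of joint button_blue above 0.0045 m), for 0.04 s.
5. the green start button is pressed in with the blue one let go and all bolts home (all of step 3 and value of joint button_green above 0.0045 m and value of joint button_blue below 0.002 m), for 0.04 s.
At the end, for the whole second after the job is handed in: All three bolts read over 1.48 rad (within about 5 degrees of their stops), all three buttons are out again (under 1.5 mm), and mallet, jar and screwdriver stand or lie at rest (below 0.02 m/s) within 30 mm of where they began, mallet and jar upright within 0.2 rad (all of step 3 and value of joint each of button_blue, button_green, button_red below 0.0015 m and distance of each of mallet, jar, screwdriver from where it was at the start of the episode below 0.03 m and angle between each of mallet, jar's own z axis and vertical below 0.2 rad and linear speed of each of mallet, jar, screwdriver below 0.02 m/s); the robot touches nothing.
It fails at once if the blue or green button is pressed (over 3 mm) before all bolts are home (value of joint any of button_blue, button_green above 0.003 m and value of joint any of bolt_orange, bolt_white, bolt_black below 1.48 rad).
It fails at once if the blue and green buttons are pressed together (both over 2 mm) (value of joint each of button_blue, button_green above 0.002 m).
It fails at once if the red stop button is pressed (over 2 mm) (value of joint button_red above 0.002 m).
It fails at once if mallet, jar or screwdriver is moved by over 30 mm (distance of any of mallet, jar, screwdriver from where it was at the start of the episode above 0.03 m).
It fails at once if mallet or jar is tipped (angle between any of mallet, jar's own z axis and vertical above 0.3 rad).
It also fails if it takes over 72 s, if anything falls off the work surface, if the arm or the gripper's body presses on something with over 40 N, if the wrist force passes 120 N, or if a joint passes its speed limit or range.

ROBOT

A 6-joint arm with a two-finger parallel gripper is mounted at the origin on the work surface. World frame = base frame: x ahead of the robot, y to its left, z up, the work surface at z = 0. Lengths are in mm, angles in rad, forces in N, time in s.
With the tool pointing down it reaches from about 250 to 775 mm from the base axis. Payload 4 kg.
Tool frame: the origin (TCP) lies at the very end of the fingers, on their centre line; the grasp point (between the pads) lies arm.hold_point_z behind it (arm.hold_point_z is the distance from the TCP to the grasp point, in mm); z points along the fingers, x is the direction in which the jaws open and shut, and the axes are right-handed (so a half turn about z gives the same grasp; the last joint's range is limited). The gripper opens to 85 mm and grips with 20 to 120 N. Pads are 22 mm wide; open, the fingers measure 114 mm over their backs; the gripper's body (76 mm by 85 mm) begins 54 mm behind the grasp point. The pads swing forward as they close: fully open they stand 13 mm farther back than shut.
Start: joints at [1.219, 0.087, 1.371, -0, 1.684, -0.103], TCP at [135.441, 533.079, 231.341] pointing down, gripper open.
Joint ranges: [-3.1, 3.1], [-0.76, 2.03], [0.27, 2.55], [-1.08, 4.22], [0.17, 2.65], [-2.57, 2.57]. Speed limits (rad/s): [2.79, 2.79, 3.14, 3.14, 3.14, 3.14].

INTERFACE

Orientations are given as a unit quaternion [x, y, z, w].
In Python, from workcell import arm gives the robot as it stands.
- The arm moves only by the tool apply_moves, never from a script. Its argument "series" is a list of rows, each an object with "fingers": the finger opening in m, from 0 to 0.0854; "linear": the shift along the tool's x, y, z in m, a list of three; "spin": the turn about the tool's z in rad. In form: [{"fingers": fingers, "linear": [dx, dy, dz], "spin": spin}, ...]. A call has 1 to 20 rows; each row shifts and turns the commanded pose from where the row before left it, along the tool's axes as they then stand; what a row does not reach is not made up. A row lasts 1/10 s, in which the tool goes at most 50 mm and 8.59 degrees, less where a joint would pass 70% of its speed; a pose out of reach is approached as far as the arm can. A call is refused whole if a number of a shift passes 0.05 or a number of a turn 0.15, either way. A call with a gripper value outside its range is refused whole. The fingers move at their own pace and stop on an object; "newtons" is the grip in N (left out, the last holds). Time passes only in rows, so rows that do not move let the fingers close. It gives the time, the measured TCP pose, the force and the opening at its end, in the units of the state.
- arm.sense(): the state, without advancing time (a new reading comes with each control period).
- arm.grab_frame(name): name is "side" or "top" or "wrist"; returns a dict with "frame" (400x640x3 uint8, red, green, blue), "depth" (400x640 float32, mm along the optical axis (not along the pixel's ray), 0 where there is no reading), "mtx" (3x3 intrinsics, pixels), "view" (4x4, takes a point from world to camera coordinates); the wrist camera has in their place "T_tool_cam" (4x4, takes a point from camera to tool coordinates, whose origin is the TCP and whose axes are the tool frame's). Camera axes: x right, y down, z forward; pixel columns grow to the right and rows downward; lengths in mm; the calibration is good to about 2 mm. A picture is of the moment at which its call begins: read the wrist's pose just before it.
- arm.hand_in(): hands the job in, once; it reports no verdict.
Trained networks look in the newest picture that a camera, given by its name, has taken for a name from the list of things; names that differ only in an ending like _2 or _b are one class to them, and where a whole thing is asked for, a point or a joint stands for the part that bears it (a point fixed in the world has none). Each returns a list of dicts, best first, with "conf" (0 to 1); they miss things now and then, are a little off and sometimes report something else, mostly with a low value. They report only what shows in the picture. A call takes as long as a camera call.
- arm.spot_in(camera, name): "rect" ([centre column, centre row, width, height] in pixels, round what is visible of it).
The state is a dict: "time": time; "q": joint angles; "qvel": joint speeds; "tau": joint torques, N m; "tool_pos": TCP position; "tcp_rot": TCP orientation; "force": force on the tool from outside, world axes, zero at the start; "ft_torque": the same for the moment, N m; "gripper_width": finger opening in mm.
Only numpy, scipy, OpenCV 4.12 (cv2) and the standard library are available. Lean on these libraries where they do the work, as an engineer would, in place of code of your own. Each camera call takes 0.05 s, during which the arm holds its last target. There are 200 camera calls.

## Working session

There is one attempt and no reset: what is moved stays moved. The work goes in short steps, Python scripts to look and compute and a tool call to move; the robot and the scene stay as the last step left them, time stands still between calls to the robot, and variables do not carry over. Pictures are saved under pics/ and viewed, about 8 in all and at most 12, crops included, and the job is handed in when it is done.

Besides the shell and the picture viewer there is one more tool, called in YAML: its name, and indented under it one key for each argument. apply_moves: Moves the arm, as the interface text tells. Its arguments: {"type":"object","properties":{"series":{"type":"array"},"newtons":{"type":"number"}},"required":["series"]}

```bash
mkdir -p pics; cat > h.py <<'E'
import numpy as np, cv2
from workcell import arm
def save(f,name): cv2.imwrite('pics/'+name, cv2.cvtColor(f['frame'],cv2.COLOR_RGB2BGR))
def world(f,u,v,z=None):
    K=np.array(f['mtx']);V=np.array(f['view']);C=np.linalg.inv(V)
    r=np.linalg.inv(K)@[u,v,1]
    if z is None: return (C@np.r_[r*f['depth'][int(v),int(u)],1])[:3]
    d=C[:3,:3]@r;o=C[:3,3]
    return o+d*(z-o[2])/d[2]
E
python3 - <<'E'
from h import *
s=arm.sense();print({k:np.round(v,3).tolist() for k,v in s.items()},arm.hold_point_z)
for c in ['top','side']:
    f=arm.grab_frame(c);save(f,c+'1.png')
    for n,z in [('orange_grip',120),('white_grip',120),('black_grip',120),('button_blue_top',72),('button_green_top',72),('button_red_top',72),('machine',70),('control_box',50),('mallet',100),('jar',85),('screwdriver',15)]:
        for d in arm.spot_in(c,n)[:2]:
            r=d['rect'];print(c,n,round(d['conf'],2),np.round(r,1),np.round(world(f,r[0],r[1],z)),np.round(world(f,r[0],r[1])))
E
```

```text
{'time': 0.0, 'q': [1.219, 0.088, 1.372, -0.0, 1.684, -0.103], 'qvel': [-0.001, -0.001, 0.002, 0.001, -0.001, -0.0], 'tau': [-0.001, -35.186, -31.328, -0.0, 0.01, -0.0], 'tool_pos': [135.274, 532.588, 230.111], 'tcp_rot': [0.789, 0.614, -0.001, 0.001], 'force': [0.063, 0.033, -0.404], 'ft_torque': [0.002, 0.021, 0.057], 'gripper_width': 85.634} 18.700000000000003
top white_grip 0.43 [265.6 233.9  11.9   6.5] [459. 159. 120.] [459. 159. 120.]
top black_grip 0.61 [267.5 236.1  10.6  15.7] [452. 154. 120.] [453. 158.  88.]
top black_grip 0.55 [252.7 199.4   8.8  14.7] [568. 198. 120.] [568. 199. 119.]
top button_red_top 0.62 [387.8 203.9   6.8   5.9] [ 546. -231.   72.] [ 546. -231.   71.]
top button_red_top 0.59 [164.3 224.3  23.2  56.5] [502. 493.  72.] [505. 514.  19.]
top machine 0.78 [253.9 197.6  73.5 102.8] [580. 203.  70.] [573. 195. 121.]
top machine 0.21 [405.4 167.6  22.3  19.8] [ 664. -295.   70.] [ 661. -292.   85.]
top control_box 0.7 [386.2 202.3  74.3  49.3] [ 554. -229.   50.] [ 551. -226.   73.]
top mallet 0.78 [495.9 195.4  81.9  27.5] [ 560. -570.  100.] [ 564. -588.
[... 701 characters left out ...]
79.5  19.7  16. ] [468. 214.  72.] [457. 153. 105.]
side machine 0.86 [304.5 190.9  97.8  52.9] [551. 108.  70.] [554. 117.  65.]
side control_box 0.9 [347.1 279.5  77.5  85.3] [ 531. -273.   50.] [ 524. -288.   66.]
side mallet 0.79 [417.5 364.3  51.   71.4] [ 539. -542.  100.] [ 541. -540.   97.]
side mallet 0.51 [269.4 181.3  13.6  14.6] [455. 152. 100.] [455. 154.  99.]
side jar 0.74 [352.4 280.7  12.6  14.4] [ 525. -314.   85.] [ 532. -299.   70.]
side jar 0.59 [303.4 169.1  14.6  14.9] [584. 221.  85.] [576. 193. 100.]
side screwdriver 0.66 [265.9 165.3  15.9  12.4] [499. 435.  15.] [470. 271.  96.]
side screwdriver 0.48 [417.8 364.6  50.   68.9] [ 581. -495.   15.] [ 541. -541.   97.]
```

```bash
python3 - <<'E'
import cv2,numpy as np
a=cv2.imread('pics/top1.png')[130:270,140:540];b=cv2.imread('pics/side1.png')[130:400,200:470]
cv2.imwrite('pics/topc.png',cv2.resize(a,None,fx=2,fy=2,interpolation=cv2.INTER_CUBIC))
cv2.imwrite('pics/sidec.png',cv2.resize(b,None,fx=2.2,fy=2.2,interpolation=cv2.INTER_CUBIC))
E
```

```text
(no output)
```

View pics/topc.png

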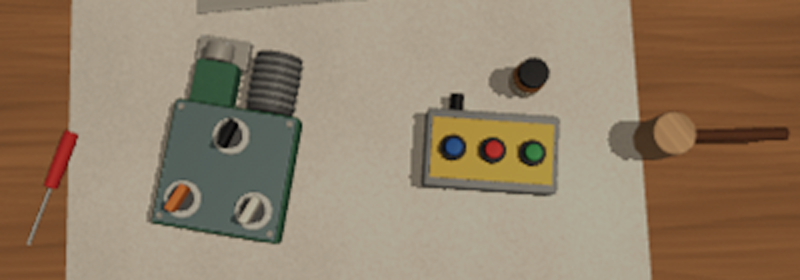

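View pics/sidec.png

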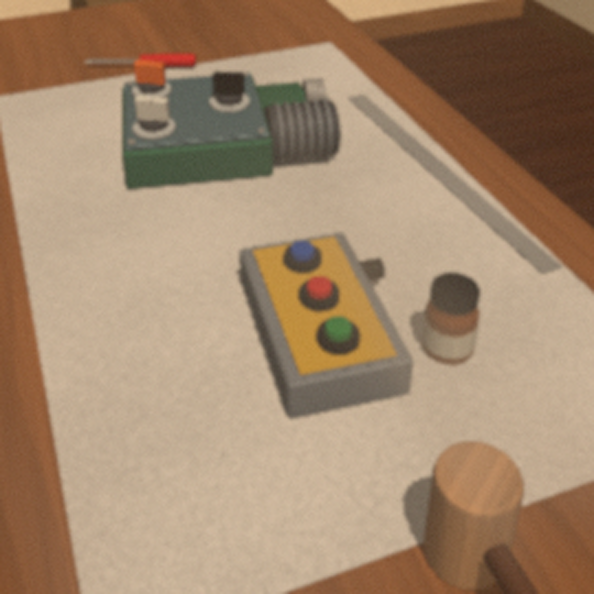

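Top view (crop is 2x from column 140, row 130): the orange bar is at about (228,229), white (266,235), black (255,197). The buttons are blue (367,203), red (387,204), green (406,206). The mallet and jar are on the far right, the screwdriver far left. The side view agrees.

```bash
python3 - <<'E'
from h import *
f=arm.grab_frame('top')
for n,u,v,z in [('o',228.5,229,120),('w',266.5,235,120),('k',255,197.5,120),('blue',367,203.5,72),('red',387,204.5,72),('green',406.5,206.5,72)]:
    print(n,world(f,u,v,z).round(1))
K=f['mtx'];C=np.linalg.inv(f['view']);v,u=np.mgrid[:400,:640];d=f['depth']
P=np.stack([(u-K[0][2])/K[0][0]*d,(v-K[1][2])/K[1][1]*d,d,np.ones_like(d)],-1)@C.T
m=((P[...,2]>108)&(P[...,2]<130)&(d>0)).astype(np.uint8);m[:,:215]=0;m[:,290:]=0
n,l,st,_=cv2.connectedComponentsWithStats(m)
for i in range(1,n):
    p=P[l==i][:,:2]
    if len(p)>8: 
        r=cv2.minAreaRect(p.astype(np.float32)); e=np.linalg.svd(p-p.mean(0))[2][0];print(len(p),p.mean(0).round(1),np.degrees(np.arctan2(e[1],e[0])).round(1),P[l==i][:,2].mean().round(1),np.round(r[1],0))
s=arm.sense();print(s['tool_pos'],s['tcp_rot']);w=arm.grab_frame('wrist');print(np.round(w['T_tool_cam'],3),w['mtx'])
E
```

```text
o [477.7 274.  120. ]
w [455.6 156.6 120. ]
k [573.4 191.2 120. ]
blue [ 549.2 -163.4   72. ]
red [ 544.  -227.9   72. ]
green [ 535.6 -290.6   72. ]
73 [579.7 198.7] 151.0 119.6 [15. 45.]
76 [480.9 277.2] 145.8 119.4 [15. 45.]
75 [458.3 164.2] 147.8 119.8 [15. 45.]
[135.44121414 533.07744018 231.32155614] [ 7.89380259e-01  6.13904558e-01  1.76026189e-05 -2.11437026e-05]
[[   1.      -0.       0.       0.21 ]
 [   0.       0.966    0.257  -64.775]
 [  -0.      -0.257    0.966 -142.994]
 [   0.       0.       0.       1.   ]] [[283.96038197   0.         316.50465399]
 [  0.         283.96038197 200.64644592]
 [  0.           0.           1.        ]]
```

apply_moves:
  series:
    - {"fingers": 0.085,"linear": [-0.0136,0.033,0],"spin": 0}
    - {"fingers": 0.085,"linear": [-0.0136,0.033,0],"spin": 0}
    - {"fingers": 0.085,"linear": [-0.0136,0.033,0],"spin": 0}
    - {"fingers": 0.085,"linear": [-0.0136,0.033,0],"spin": 0}
    - {"fingers": 0.085,"linear": [-0.0136,0.033,0],"spin": 0}
    - {"fingers": 0.085,"linear": [-0.0136,0.033,0],"spin": 0}
    - {"fingers": 0.085,"linear": [-0.0136,0.033,0],"spin": 0}
    - {"fingers": 0.06,"linear": [-0.0136,0.033,0],"spin": 0}
    - {"fingers": 0.06,"linear": [-0.0136,0.033,0],"spin": 0}
    - {"fingers": 0.06,"linear": [-0.0136,0.033,0],"spin": 0}
    - {"fingers": 0.06,"linear": [-0.0136,0.033,0],"spin": 0}
    - {"fingers": 0.06,"linear": [-0.0136,0.033,0],"spin": 0}
    - {"fingers": 0.06,"linear": [0,0,0],"spin": 0.1}
    - {"fingers": 0.06,"linear": [0,0,0],"spin": 0.1}
    - {"fingers": 0.06,"linear": [0,0,0],"spin": 0.1}
    - {"fingers": 0.06,"linear": [0,0,0],"spin": 0.05}
    - {"fingers": 0.06,"linear": [0,0,0],"spin": 0}
    - {"fingers": 0.06,"linear": [0,0,0],"spin": 0}

```text
time: 3.1
tool_pos: [479.1, 277.4, 231.3]
tcp_rot: [0.884, 0.468, 0.0, -0.0]
force: [-0.0, -0.2, 0.3]
gripper_width: 60.0
```

```bash
cat >> h.py <<'E'
from scipy.spatial.transform import Rotation as R
def pose():
    s=arm.sense();return np.array(s['tool_pos']),R.from_quat(s['tcp_rot']).as_matrix(),s
def wristcloud(name=None):
    p,M,s=pose();f=arm.grab_frame('wrist')
    if name: save(f,name)
    K=f['mtx'];d=f['depth'];v,u=np.mgrid[:400,:640]
    c=np.stack([(u-K[0][2])/K[0][0]*d,(v-K[1][2])/K[1][1]*d,d],-1);T=np.array(f['T_tool_cam'])
    return ((c@T[:3,:3].T+T[:3,3])@M.T+p),d>0,f['frame']
def bars(name=None,lo=105,hi=130):
    P,ok,im=wristcloud(name)
    m=(ok&(P[...,2]>lo)&(P[...,2]<hi)).astype(np.uint8)
    n,l,st,_=cv2.connectedComponentsWithStats(m)
    for i in range(1,n):
        if st[i][4]<80: continue
        q=P[l==i];q=q[abs(q[:,2]-np.percentile(q[:,2],90))<6];r=cv2.minAreaRect(q[:,:2].astype(np.float32))
        e=np.linalg.svd(q[:,:2]-q[:,:2].mean(0),full_matrices=False)[2][0]
        print(len(q),'c',np.round(r[0],1),'mean',q.mean(0).round(1),'size',np.round(r[1],1),'dir',np.degrees(np.arctan(e[1]/e[0])).round(1),'rgb',np.median(im[l==i],0))
def go(x,y,z):
    p,M,s=pose();a=np.degrees(np.arctan2(M[1,0],M[0,0]));print('pos',p.round(1),'tool x angle',a.round(2),'tilt',M[2,2].round(5),'F',np.round(s['force'],1),'T',np.round(s['ft_torque'],2),'w',round(s['gripper_width'],1),'t',s['time'])
    print('tool shift mm',(M.T@(np.array([x,y,z])-p)).round(1))
E
python3 - <<'E'
from h import *
bars('w1.png'); go(480.9,277.2,92)
E
```

```text
700 c [477.8 277.9] mean [477.2 278.5 119.9] size [13.2 45. ] dir -33.7 rgb [222. 101.  32.]
676 c [455.9 165. ] mean [455.2 166.3 119.6] size [13.8 45.8] dir -31.2 rgb [207. 186. 154.]
455 c [574.8 200.9] mean [572.7 202.5 119.5] size [14.  41.1] dir -25.4 rgb [23. 22. 20.]
pos [479.  277.4 231.3] tool x angle 55.75 tilt -1.0 F [-0.   0.7 -0.7] T [ 0.02 -0.04 -0.04] w 59.9 t 3.15
tool shift mm [  0.9   1.7 139.3]
```

View pics/w1.png

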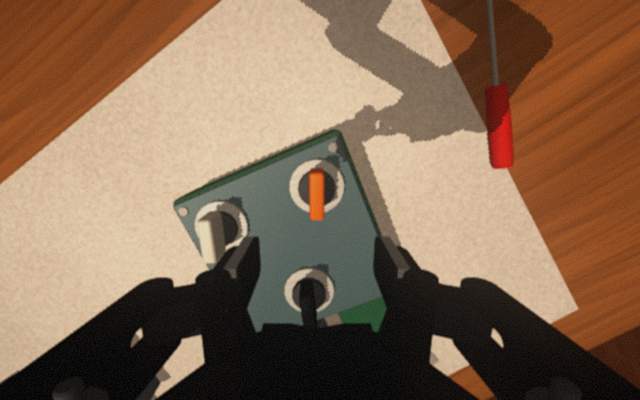

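The wrist image shows the orange bar at (317,195), upright between the jaws and square to them. White is at (212,240), and black is half hidden at (308,300). Next I descend onto orange and grip it.

apply_moves:
  series:
    - {"fingers": 0.05,"linear": [0,0,0.025],"spin": 0}
    - {"fingers": 0.05,"linear": [0,0,0.025],"spin": 0}
    - {"fingers": 0.05,"linear": [0,0,0.025],"spin": 0}
    - {"fingers": 0.05,"linear": [0,0,0.025],"spin": 0}
    - {"fingers": 0.05,"linear": [0,0,0.02],"spin": 0}
    - {"fingers": 0.05,"linear": [0,0,0.018],"spin": 0}
    - {"fingers": 0.05,"linear": [0,0,0],"spin": 0}
    - {"fingers": 0.0,"linear": [0,0,0],"spin": 0}
    - {"fingers": 0.0,"linear": [0,0,0],"spin": 0}
    - {"fingers": 0.0,"linear": [0,0,0],"spin": 0}
    - {"fingers": 0.0,"linear": [0,0,0],"spin": 0}
    - {"fingers": 0.0,"linear": [0,0,0],"spin": 0}
    - {"fingers": 0.0,"linear": [0,0,0],"spin": 0}
  newtons: 40

```text
time: 4.45
tool_pos: [479.5, 277.1, 95.2]
tcp_rot: [0.884, 0.467, 0.001, 0.0]
force: [-2.6, -3.7, 6.5]
gripper_width: 13.0
```

apply_moves:
  series:
    - {"fingers": 0.0,"linear": [0,0,0],"spin": 0.1}
    - {"fingers": 0.0,"linear": [0,0,0],"spin": 0.1}
    - {"fingers": 0.0,"linear": [0,0,0],"spin": 0.1}
    - {"fingers": 0.0,"linear": [0,0,0],"spin": 0.1}
    - {"fingers": 0.0,"linear": [0,0,0],"spin": 0.1}
    - {"fingers": 0.0,"linear": [0,0,0],"spin": 0.1}
    - {"fingers": 0.0,"linear": [0,0,0],"spin": 0.1}
    - {"fingers": 0.0,"linear": [0,0,0],"spin": 0.1}
    - {"fingers": 0.0,"linear": [0,0,0],"spin": 0.1}
    - {"fingers": 0.0,"linear": [0,0,0],"spin": 0.1}
    - {"fingers": 0.0,"linear": [0,0,0],"spin": 0.1}
    - {"fingers": 0.0,"linear": [0,0,0],"spin": 0.07}
    - {"fingers": 0.0,"linear": [0,0,0],"spin": 0.03}
    - {"fingers": 0.0,"linear": [0,0,0],"spin": 0.0}

```text
time: 5.85
tool_pos: [478.2, 276.5, 95.2]
tcp_rot: [0.994, -0.113, -0.0, 0.001]
force: [-5.9, -4.1, 7.5]
gripper_width: 13.4
```

```bash
python3 - <<'E'
from h import *
go(480,277.2,92)
E
```

```text
pos [478.2 276.5  95.2] tool x angle -12.92 tilt -1.0 F [-5.9 -4.1  7.5] T [-0.96  0.91  0.97] w 13.4 t 5.85
tool shift mm [ 1.6 -1.1  3.2]
```

apply_moves:
  series:
    - {"fingers": 0.0,"linear": [0,0,0],"spin": 0.03}
    - {"fingers": 0.0,"linear": [0,0,0],"spin": 0.02}
    - {"fingers": 0.0,"linear": [0,0,0],"spin": 0}

```text
time: 6.15
tool_pos: [478.3, 276.5, 95.3]
tcp_rot: [0.991, -0.136, -0.0, 0.001]
force: [-6.2, -6.0, 8.0]
gripper_width: 13.4
```

```bash
python3 - <<'E'
from h import *
go(480,277.2,92)
E
```

```text
pos [478.3 276.5  95.3] tool x angle -15.59 tilt -1.0 F [-6.2 -6.   8. ] T [-0.98  0.99  1.94] w 13.4 t 6.15
tool shift mm [ 1.5 -1.2  3.3]
```

apply_moves:
  series:
    - {"fingers": 0.055,"linear": [0,0,0],"spin": 0}
    - {"fingers": 0.055,"linear": [0,0,0],"spin": 0}
    - {"fingers": 0.055,"linear": [0,0,0],"spin": 0}
    - {"fingers": 0.055,"linear": [0,0,-0.02],"spin": 0}
    - {"fingers": 0.055,"linear": [0,0,-0.03],"spin": 0}
    - {"fingers": 0.055,"linear": [0,0,-0.03],"spin": 0}
    - {"fingers": 0.055,"linear": [0,0,-0.03],"spin": 0}
    - {"fingers": 0.055,"linear": [0.0024,0.0288,0],"spin": 0}
    - {"fingers": 0.055,"linear": [0.0024,0.0288,0],"spin": 0}
    - {"fingers": 0.055,"linear": [0.0024,0.0288,0],"spin": 0}
    - {"fingers": 0.055,"linear": [0.0024,0.0288,0],"spin": 0}
    - {"fingers": 0.055,"linear": [0,0,0],"spin": -0.144}
    - {"fingers": 0.055,"linear": [0,0,0],"spin": -0.144}
    - {"fingers": 0.055,"linear": [0,0,0],"spin": -0.144}
    - {"fingers": 0.055,"linear": [0,0,0],"spin": -0.144}
    - {"fingers": 0.055,"linear": [0,0,0],"spin": -0.144}
    - {"fingers": 0.055,"linear": [0,0,0],"spin": -0.144}
    - {"fingers": 0.055,"linear": [0,0,0],"spin": -0.144}
    - {"fingers": 0.055,"linear": [0,0,0],"spin": -0.144}
    - {"fingers": 0.055,"linear": [0,0,0],"spin": -0.144}

```text
time: 8.15
tool_pos: [456.9, 164.0, 203.1]
tcp_rot: [0.872, 0.49, 0.0, -0.0]
force: [0.5, 0.1, 0.2]
gripper_width: 55.0
```

```bash
python3 - <<'E'
from h import *
go(456.5,164,93.3); bars()
f=arm.grab_frame('top')
K=f['mtx'];C=np.linalg.inv(f['view']);v,u=np.mgrid[:400,:640];d=f['depth']
P=np.stack([(u-K[0][2])/K[0][0]*d,(v-K[1][2])/K[1][1]*d,d,np.ones_like(d)],-1)@C.T
m=((P[...,2]>108)&(P[...,2]<130)&(d>0)).astype(np.uint8);m[:,:215]=0;m[:,290:]=0
n,l,st,_=cv2.connectedComponentsWithStats(m)
for i in range(1,n):
    p=P[l==i][:,:2]
    if len(p)>8: 
        r=cv2.minAreaRect(p.astype(np.float32)); e=np.linalg.svd(p-p.mean(0))[2][0];print(len(p),p.mean(0).round(1),np.degrees(np.arctan2(e[1],e[0])).round(1),np.round(r[1],0))
E
```

```text
pos [456.9 164.  203.1] tool x angle 58.65 tilt -1.0 F [0.5 0.1 0.2] T [0.01 0.   0.02] w 55.0 t 8.15
tool shift mm [ -0.3  -0.3 109.8]
1055 c [478.2 277.5] mean [477.4 277.2 119.7] size [45.5 14.3] dir 79.0 rgb [132.  54.  22.]
866 c [455.5 164.8] mean [454.5 165.1 119.9] size [13.5 45. ] dir -32.0 rgb [209. 186. 153.]
69 [580.9 198.6] 148.7 [14. 45.]
12 [473.6 153.5] -151.2 [14.  7.]
```

Orange bar now points along 79.0°. The home direction is 78.7°, so it is home. Next is white.

apply_moves:
  series:
    - {"fingers": 0.05,"linear": [0,0,0.025],"spin": 0}
    - {"fingers": 0.05,"linear": [0,0,0.025],"spin": 0}
    - {"fingers": 0.05,"linear": [0,0,0.025],"spin": 0}
    - {"fingers": 0.05,"linear": [0,0,0.02],"spin": 0}
    - {"fingers": 0.05,"linear": [0,0,0.014],"spin": 0}
    - {"fingers": 0.05,"linear": [0,0,0],"spin": 0}
    - {"fingers": 0.0,"linear": [0,0,0],"spin": 0}
    - {"fingers": 0.0,"linear": [0,0,0],"spin": 0}
    - {"fingers": 0.0,"linear": [0,0,0],"spin": 0}
    - {"fingers": 0.0,"linear": [0,0,0],"spin": 0}
    - {"fingers": 0.0,"linear": [0,0,0],"spin": 0}
    - {"fingers": 0.0,"linear": [0,0,0],"spin": 0}

```text
time: 9.45
tool_pos: [457.2, 163.3, 96.0]
tcp_rot: [0.873, 0.487, 0.0, 0.001]
force: [-2.1, -3.7, 6.3]
gripper_width: 13.2
```

apply_moves:
  series:
    - {"fingers": 0.0,"linear": [0,0,0],"spin": 0.1}
    - {"fingers": 0.0,"linear": [0,0,0],"spin": 0.1}
    - {"fingers": 0.0,"linear": [0,0,0],"spin": 0.1}
    - {"fingers": 0.0,"linear": [0,0,0],"spin": 0.1}
    - {"fingers": 0.0,"linear": [0,0,0],"spin": 0.1}
    - {"fingers": 0.0,"linear": [0,0,0],"spin": 0.1}
    - {"fingers": 0.0,"linear": [0,0,0],"spin": 0.1}
    - {"fingers": 0.0,"linear": [0,0,0],"spin": 0.1}
    - {"fingers": 0.0,"linear": [0,0,0],"spin": 0.1}
    - {"fingers": 0.0,"linear": [0,0,0],"spin": 0.1}
    - {"fingers": 0.0,"linear": [0,0,0],"spin": 0.1}
    - {"fingers": 0.0,"linear": [0,0,0],"spin": 0.1}
    - {"fingers": 0.0,"linear": [0,0,0],"spin": 0.06}
    - {"fingers": 0.0,"linear": [0,0,0],"spin": 0.03}
    - {"fingers": 0.0,"linear": [0,0,0],"spin": 0.0}

```text
time: 10.95
tool_pos: [455.7, 162.6, 96.1]
tcp_rot: [0.991, -0.133, -0.0, 0.002]
force: [-5.8, -6.3, 9.6]
gripper_width: 13.3
```

```bash
python3 - <<'E'
from h import *
go(456.5,164,93.3)
E
```

```text
pos [455.7 162.6  96.1] tool x angle -15.3 tilt -0.99999 F [-5.8 -6.3  9.6] T [-1.09  1.14  1.87] w 13.3 t 10.95
tool shift mm [ 0.4 -1.6  2.8]
```

apply_moves:
  series:
    - {"fingers": 0.055,"linear": [0,0,0],"spin": 0}
    - {"fingers": 0.055,"linear": [0,0,0],"spin": 0}
    - {"fingers": 0.055,"linear": [0,0,0],"spin": 0}
    - {"fingers": 0.055,"linear": [0,0,-0.02],"spin": 0}
    - {"fingers": 0.055,"linear": [0,0,-0.03],"spin": 0}
    - {"fingers": 0.055,"linear": [0,0,-0.03],"spin": 0}
    - {"fingers": 0.055,"linear": [0,0,-0.03],"spin": 0}
    - {"fingers": 0.055,"linear": [0.0268,-0.0162,0],"spin": 0}
    - {"fingers": 0.055,"linear": [0.0268,-0.0162,0],"spin": 0}
    - {"fingers": 0.055,"linear": [0.0268,-0.0162,0],"spin": 0}
    - {"fingers": 0.055,"linear": [0.0268,-0.0162,0],"spin": 0}
    - {"fingers": 0.055,"linear": [0,0,0],"spin": -0.146}
    - {"fingers": 0.055,"linear": [0,0,0],"spin": -0.146}
    - {"fingers": 0.055,"linear": [0,0,0],"spin": -0.146}
    - {"fingers": 0.055,"linear": [0,0,0],"spin": -0.146}
    - {"fingers": 0.055,"linear": [0,0,0],"spin": -0.146}
    - {"fingers": 0.055,"linear": [0,0,0],"spin": -0.146}
    - {"fingers": 0.055,"linear": [0,0,0],"spin": -0.146}
    - {"fingers": 0.055,"linear": [0,0,0],"spin": -0.146}
    - {"fingers": 0.055,"linear": [0,0,0],"spin": -0.146}

```text
time: 12.95
tool_pos: [577.6, 197.8, 203.9]
tcp_rot: [0.866, 0.5, 0.0, -0.0]
force: [-0.9, 0.6, 1.0]
gripper_width: 55.1
```

```bash
python3 - <<'E'
from h import *
go(577.3,198.5,93.3); bars()
E
```

```text
pos [577.6 197.8 203.9] tool x angle 60.03 tilt -1.0 F [-0.9  0.6  1. ] T [ 0.03 -0.01  0.05] w 55.1 t 12.95
tool shift mm [  0.5  -0.6 110.6]
1379 c [478.5 278. ] mean [479.1 277.6 119.8] size [46.1 14.5] dir 78.9 rgb [152.  64.  28.]
1209 c [456.1 164.7] mean [456.9 165.3 119.8] size [45.4 14.4] dir 78.8 rgb [230. 211. 177.]
862 c [577.8 199.3] mean [576.8 199.8 119.9] size [13.9 45.7] dir -27.5 rgb [35. 33. 31.]
```

apply_moves:
  series:
    - {"fingers": 0.05,"linear": [0.0005,0,0.025],"spin": -0.03}
    - {"fingers": 0.05,"linear": [0,0,0.025],"spin": 0}
    - {"fingers": 0.05,"linear": [0,0,0.025],"spin": 0}
    - {"fingers": 0.05,"linear": [0,0,0.02],"spin": 0}
    - {"fingers": 0.05,"linear": [0,0,0.014],"spin": 0}
    - {"fingers": 0.05,"linear": [0,0,0],"spin": 0}
    - {"fingers": 0.0,"linear": [0,0,0],"spin": 0}
    - {"fingers": 0.0,"linear": [0,0,0],"spin": 0}
    - {"fingers": 0.0,"linear": [0,0,0],"spin": 0}
    - {"fingers": 0.0,"linear": [0,0,0],"spin": 0}
    - {"fingers": 0.0,"linear": [0,0,0],"spin": 0}
    - {"fingers": 0.0,"linear": [0,0,0],"spin": 0}

```text
time: 14.2
tool_pos: [578.8, 198.4, 97.3]
tcp_rot: [0.86, 0.511, 0.002, 0.0]
force: [0.4, 1.6, 5.9]
gripper_width: 13.2
```

apply_moves:
  series:
    - {"fingers": 0.0,"linear": [0,0,0],"spin": 0.1}
    - {"fingers": 0.0,"linear": [0,0,0],"spin": 0.1}
    - {"fingers": 0.0,"linear": [0,0,0],"spin": 0.1}
    - {"fingers": 0.0,"linear": [0,0,0],"spin": 0.1}
    - {"fingers": 0.0,"linear": [0,0,0],"spin": 0.1}
    - {"fingers": 0.0,"linear": [0,0,0],"spin": 0.1}
    - {"fingers": 0.0,"linear": [0,0,0],"spin": 0.1}
    - {"fingers": 0.0,"linear": [0,0,0],"spin": 0.1}
    - {"fingers": 0.0,"linear": [0,0,0],"spin": 0.1}
    - {"fingers": 0.0,"linear": [0,0,0],"spin": 0.1}
    - {"fingers": 0.0,"linear": [0,0,0],"spin": 0.1}
    - {"fingers": 0.0,"linear": [0,0,0],"spin": 0.1}
    - {"fingers": 0.0,"linear": [0,0,0],"spin": 0.08}
    - {"fingers": 0.0,"linear": [0,0,0],"spin": 0.04}
    - {"fingers": 0.0,"linear": [0,0,0],"spin": 0.03}
    - {"fingers": 0.0,"linear": [0,0,0],"spin": 0.0}

```text
time: 15.8
tool_pos: [577.8, 198.0, 97.3]
tcp_rot: [0.991, -0.136, 0.001, 0.0]
force: [-1.6, -1.0, 7.6]
gripper_width: 13.3
```

```bash
python3 - <<'E'
from h import *
go(577.3,198.5,93.3)
E
```

```text
pos [577.8 198.   97.3] tool x angle -15.64 tilt -1.0 F [-1.6 -1.   7.6] T [-0.26  0.33  1.64] w 13.3 t 15.8
tool shift mm [-0.6 -0.4  4. ]
```

apply_moves:
  series:
    - {"fingers": 0.055,"linear": [0,0,0],"spin": 0}
    - {"fingers": 0.055,"linear": [0,0,0],"spin": 0}
    - {"fingers": 0.055,"linear": [0,0,0],"spin": 0}
    - {"fingers": 0.055,"linear": [0,0,-0.02],"spin": 0}
    - {"fingers": 0.055,"linear": [0,0,-0.03],"spin": 0}
    - {"fingers": 0.055,"linear": [0,0,-0.035],"spin": 0}
    - {"fingers": 0.055,"linear": [0,0,-0.035],"spin": 0}
    - {"fingers": 0.0,"linear": [0.0057,0.0297,0],"spin": 0}
    - {"fingers": 0.0,"linear": [0.0057,0.0297,0],"spin": 0}
    - {"fingers": 0.0,"linear": [0.0057,0.0297,0],"spin": 0}
    - {"fingers": 0.0,"linear": [0.0057,0.0297,0],"spin": 0}
    - {"fingers": 0.0,"linear": [0.0057,0.0297,0],"spin": 0}
    - {"fingers": 0.0,"linear": [0.0057,0.0297,0],"spin": 0}
    - {"fingers": 0.0,"linear": [0.0057,0.0297,0],"spin": 0}
    - {"fingers": 0.0,"linear": [0.0057,0.0297,0],"spin": 0}
    - {"fingers": 0.0,"linear": [0.0057,0.0297,0],"spin": 0}
    - {"fingers": 0.0,"linear": [0.0057,0.0297,0],"spin": 0}
    - {"fingers": 0.0,"linear": [0.0057,0.0297,0],"spin": 0}
    - {"fingers": 0.0,"linear": [0.0057,0.0297,0],"spin": 0}

```text
time: 17.7
tool_pos: [545.1, -164.7, 214.7]
tcp_rot: [0.99, -0.139, -0.001, -0.0]
force: [-0.1, -0.1, 0.0]
gripper_width: -0.2
```

```bash
python3 - <<'E'
from h import *
go(549.2,-163.4,80)
f=arm.grab_frame('top')
K=f['mtx'];C=np.linalg.inv(f['view']);v,u=np.mgrid[:400,:640];d=f['depth']
P=np.stack([(u-K[0][2])/K[0][0]*d,(v-K[1][2])/K[1][1]*d,d,np.ones_like(d)],-1)@C.T
m=((P[...,2]>108)&(P[...,2]<130)&(d>0)).astype(np.uint8);m[:,:215]=0;m[:,290:]=0
n,l,st,_=cv2.connectedComponentsWithStats(m)
for i in range(1,n):
    p=P[l==i][:,:2]
    if len(p)>8: 
        e=np.linalg.svd(p-p.mean(0))[2][0];print(len(p),p.mean(0).round(1),np.degrees(np.arctan2(e[1],e[0])).round(1))
P,ok,im=wristcloud('w2.png')
h=cv2.cvtColor(im,cv2.COLOR_RGB2HSV)
for c,(lo,hi) in {'blue':(100,130),'green':(50,85),'red':(172,180)}.items():
    m=(cv2.inRange(h,(lo,90,40),(hi,255,255))>0)
    n,l,st,_=cv2.connectedComponentsWithStats(m.astype(np.uint8))
    for i in range(1,n):
        if st[i][4]>60:
            q=P[(l==i)&ok];q=q[q[:,2]>67]
            if len(q)>20: print(c,st[i],q.mean(0).round(1),np.ptp(q,axis=0).round(1),'circ',np.round(cv2.minEnclosingCircle(q[:,:2].astype(np.float32)),1) if 0 else cv2.minEnclosingCircle(q[:,:2].astype(np.float32)))
E
```

```text
pos [ 545.1 -164.7  214.7] tool x angle -15.96 tilt -1.0 F [-0.1 -0.1  0. ] T [ 0.02  0.02 -0.02] w -0.2 t 17.7
tool shift mm [  3.8  -2.4 134.7]
69 [579.9 198.4] -100.6
70 [481.  277.5] -101.6
67 [458.3 164. ] -101.6
blue [307 168  27  26 548] [ 550.7 -161.2   72.1] [27.  26.7  7. ] circ ((550.439208984375, -161.8760223388672), 13.713471412658691)
```

View pics/w2.png

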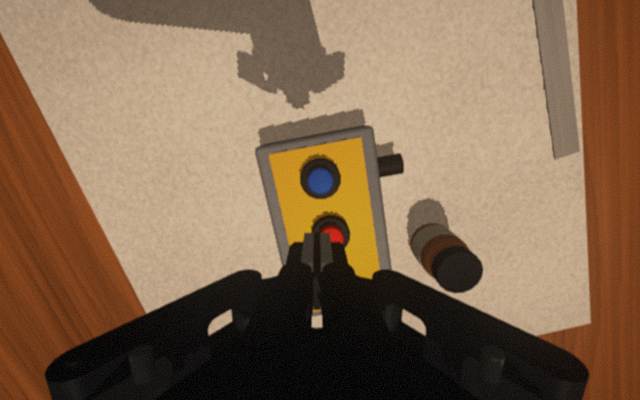

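All three bars read about −101°, so they are home. The wrist image shows blue at (320,180), red at (331,236) and the jar at (447,260), clear of the path. Next I go down over blue.

apply_moves:
  series:
    - {"fingers": 0.0,"linear": [0.0038,-0.0034,0.03],"spin": 0}
    - {"fingers": 0.0,"linear": [0,0,0.03],"spin": 0}
    - {"fingers": 0.0,"linear": [0,0,0.03],"spin": 0}
    - {"fingers": 0.0,"linear": [0,0,0.03],"spin": 0}
    - {"fingers": 0.0,"linear": [0,0,0.01],"spin": 0}
    - {"fingers": 0.0,"linear": [0,0,0.0],"spin": 0}

```text
time: 18.4
tool_pos: [548.8, -160.2, 83.1]
tcp_rot: [0.99, -0.138, -0.002, -0.001]
force: [0.6, 0.6, 0.2]
gripper_width: 0.0
```

apply_moves:
  series:
    - {"fingers": 0.0,"linear": [0,0,0.006],"spin": 0}
    - {"fingers": 0.0,"linear": [0,0,0.004],"spin": 0}
    - {"fingers": 0.0,"linear": [0,0,0.004],"spin": 0}
    - {"fingers": 0.0,"linear": [0,0,0.004],"spin": 0}
    - {"fingers": 0.0,"linear": [0,0,0.002],"spin": 0}
    - {"fingers": 0.0,"linear": [0,0,0],"spin": 0}

```text
time: 19.0
tool_pos: [551.0, -161.5, 66.4]
tcp_rot: [0.99, -0.139, 0.001, 0.0]
force: [0.1, -0.4, 4.2]
gripper_width: -0.1
```

apply_moves:
  series:
    - {"fingers": 0.0,"linear": [0,0,0.002],"spin": 0}
    - {"fingers": 0.0,"linear": [0,0,0.001],"spin": 0}
    - {"fingers": 0.0,"linear": [0,0,0],"spin": 0}

```text
time: 19.3
tool_pos: [551.1, -161.5, 65.9]
tcp_rot: [0.99, -0.139, 0.002, 0.0]
force: [-3.5, 1.0, 13.8]
gripper_width: -0.0
```

Blue bottomed out at 13.8 N and 65.9 mm. Now I release it and hover above green.

apply_moves:
  series:
    - {"fingers": 0.0,"linear": [0,0,-0.015],"spin": 0}
    - {"fingers": 0.0,"linear": [0,0,-0.03],"spin": 0}
    - {"fingers": 0.0,"linear": [0,0,-0.03],"spin": 0}
    - {"fingers": 0.0,"linear": [0,0,-0.03],"spin": 0}
    - {"fingers": 0.0,"linear": [0,0,-0.03],"spin": 0}
    - {"fingers": 0.0,"linear": [0.0043,0.0257,0],"spin": 0}
    - {"fingers": 0.0,"linear": [0.0043,0.0257,0],"spin": 0}
    - {"fingers": 0.0,"linear": [0.0043,0.0257,0],"spin": 0}
    - {"fingers": 0.0,"linear": [0.0043,0.0257,0],"spin": 0}
    - {"fingers": 0.0,"linear": [0.0043,0.0257,0],"spin": 0}
    - {"fingers": 0.0,"linear": [0,0,0],"spin": 0}

```text
time: 20.4
tool_pos: [534.3, -293.5, 196.2]
tcp_rot: [0.99, -0.141, -0.001, 0.0]
force: [0.8, 0.1, -0.0]
gripper_width: 0.1
```

```bash
python3 - <<'E'
from h import *
go(536.2,-291.3,80)
P,ok,im=wristcloud('w3.png')
h=cv2.cvtColor(im,cv2.COLOR_RGB2HSV)
for c,(lo,hi) in {'blue':(100,130),'green':(50,85)}.items():
    m=(cv2.inRange(h,(lo,90,40),(hi,255,255))>0)
    n,l,st,_=cv2.connectedComponentsWithStats(m.astype(np.uint8))
    for i in range(1,n):
        if st[i][4]>60:
            q=P[(l==i)&ok];q=q[(q[:,2]>67)&(q[:,2]<80)]
            if len(q)>20: print(c,st[i],q.mean(0).round(1),cv2.minEnclosingCircle(q[:,:2].astype(np.float32)))
E
```

```text
pos [ 534.3 -293.5  196.2] tool x angle -16.16 tilt -1.0 F [ 0.8  0.1 -0. ] T [-0.01  0.02 -0.02] w 0.1 t 20.4
tool shift mm [  1.4  -2.8 116.2]
blue [276  28  32  36 876] [ 550.6 -162.3   72.1] ((550.524658203125, -162.01513671875), 13.669425010681152)
green [306 178  27  27 581] [ 537.7 -290.6   72.2] ((537.8274536132812, -290.9443359375), 13.473115921020508)
```

View pics/w3.png

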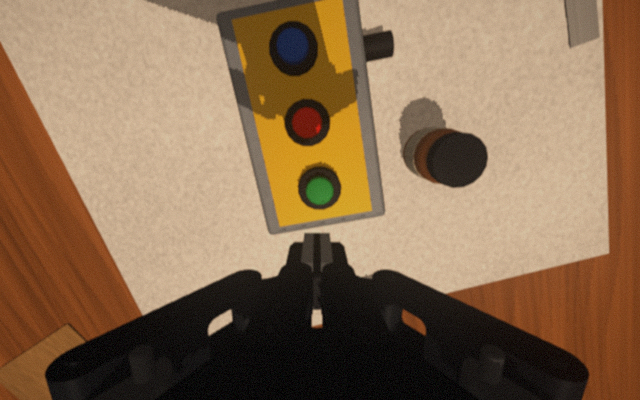

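The wrist image shows green at (319,189) and blue at (293,48). Blue is back out, with its top at 72.1 mm. The jar at (452,158) is well clear. Now I press green.

apply_moves:
  series:
    - {"fingers": 0.0,"linear": [0.002,-0.003,0.03],"spin": 0}
    - {"fingers": 0.0,"linear": [0,0,0.03],"spin": 0}
    - {"fingers": 0.0,"linear": [0,0,0.03],"spin": 0}
    - {"fingers": 0.0,"linear": [0,0,0.015],"spin": 0}
    - {"fingers": 0.0,"linear": [0,0,0.006],"spin": 0}
    - {"fingers": 0.0,"linear": [0,0,0.003],"spin": 0}
    - {"fingers": 0.0,"linear": [0,0,0.004],"spin": 0}
    - {"fingers": 0.0,"linear": [0,0,0.004],"spin": 0}
    - {"fingers": 0.0,"linear": [0,0,0.004],"spin": 0}
    - {"fingers": 0.0,"linear": [0,0,0.003],"spin": 0}
    - {"fingers": 0.0,"linear": [0,0,0.002],"spin": 0}
    - {"fingers": 0.0,"linear": [0,0,0],"spin": 0}

```text
time: 21.65
tool_pos: [538.9, -288.7, 67.2]
tcp_rot: [0.99, -0.139, 0.001, 0.0]
force: [-0.6, -0.2, 3.6]
gripper_width: 0.0
```

apply_moves:
  series:
    - {"fingers": 0.0,"linear": [0,0,0.002],"spin": 0}
    - {"fingers": 0.0,"linear": [0,0,0.002],"spin": 0}
    - {"fingers": 0.0,"linear": [0,0,0],"spin": 0}
    - {"fingers": 0.0,"linear": [0,0,0],"spin": 0}

```text
time: 22.05
tool_pos: [539.0, -288.8, 65.9]
tcp_rot: [0.99, -0.138, 0.001, 0.001]
force: [-3.2, 2.1, 14.3]
gripper_width: 0.1
```

apply_moves:
  series:
    - {"fingers": 0.0,"linear": [0,0,-0.015],"spin": 0}
    - {"fingers": 0.0,"linear": [0,0,-0.03],"spin": 0}
    - {"fingers": 0.0,"linear": [0,0,-0.03],"spin": 0}
    - {"fingers": 0.0,"linear": [0,0,-0.03],"spin": 0}
    - {"fingers": 0.0,"linear": [0,0,-0.04],"spin": 0}
    - {"fingers": 0.0,"linear": [0,0,0],"spin": 0}
    - {"fingers": 0.0,"linear": [0,0,0],"spin": 0}

```text
time: 22.75
tool_pos: [538.6, -288.6, 208.3]
tcp_rot: [0.99, -0.139, 0.001, 0.0]
force: [0.0, 1.3, 0.1]
gripper_width: 0.7
```

```bash
python3 - <<'E'
from h import *
go(536.2,-291.3,80)
f=arm.grab_frame('top');save(f,'top2.png')
K=f['mtx'];C=np.linalg.inv(f['view']);v,u=np.mgrid[:400,:640];d=f['depth']
P=np.stack([(u-K[0][2])/K[0][0]*d,(v-K[1][2])/K[1][1]*d,d,np.ones_like(d)],-1)@C.T
m=((P[...,2]>108)&(P[...,2]<130)&(d>0)).astype(np.uint8);m[:,:215]=0;m[:,290:]=0
n,l,st,_=cv2.connectedComponentsWithStats(m)
for i in range(1,n):
    p=P[l==i][:,:2]
    if len(p)>8: 
        e=np.linalg.svd(p-p.mean(0))[2][0];print(len(p),p.mean(0).round(1),np.degrees(np.arctan2(e[1],e[0])).round(1))
P,ok,im=wristcloud()
h=cv2.cvtColor(im,cv2.COLOR_RGB2HSV)
for c,(lo,hi) in {'blue':(100,130),'green':(50,85),'red':(172,180)}.items():
    q=P[(cv2.inRange(h,(lo,90,40),(hi,255,255))>0)&ok];q=q[(q[:,2]>62)&(q[:,2]<80)]
    if len(q)>20:print(c,len(q),np.median(q,0).round(1))
for n in ['mallet','jar','screwdriver']: print(n,[(round(x['conf'],2),np.round(x['rect'],1)) for x in arm.spot_in('top',n)[:1]])
cv2.imwrite('pics/top2c.png',cv2.resize(cv2.imread('pics/top2.png')[130:270,140:540],None,fx=2,fy=2))
E
```

```text
pos [ 538.6 -288.6  208.3] tool x angle -15.93 tilt -1.0 F [0.  1.3 0.1] T [ 0.01 -0.03  0.01] w 0.7 t 22.75
tool shift mm [ -1.7   3.2 128.3]
67 [580.  198.7] -100.5
71 [480.9 277.5] -101.6
67 [458.3 163.9] -101.6
blue 780 [ 550.6 -162.5   72.2]
green 531 [ 537.7 -290.9   72.2]
mallet [(0.84, array([506.2, 199.6,  59. ,  16.6]))]
jar [(0.77, array([408.9, 167.6,  22. ,  19.1]))]
screwdriver [(0.8, array([170.3, 210.9,  13.8,  29.7]))]
```

View pics/top2c.png

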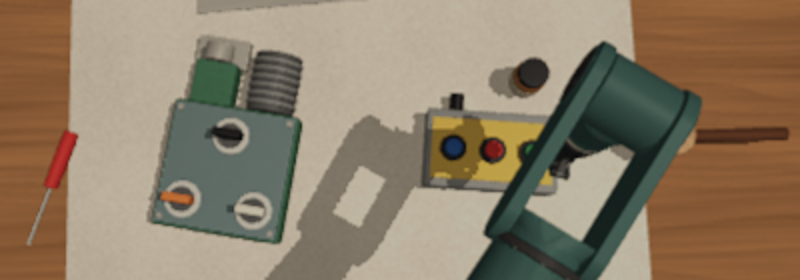

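The final top view shows all three bars along the machine's y axis. The screwdriver (48,187) and jar (530,77) are where they began. The mallet is partly hidden by the arm, but its handle still ends at (787,134). I'm handing in.

```bash
python3 -c "
from workcell import arm
print(arm.hand_in())"
```

```text
the job is handed in; nothing more can be done
None
```

I turned the orange, white and black bolts home in that order, then pressed and released blue, then green, and handed the job in at about 23 s of the 72 s allowed. The hand-in gives no verdict, so success rests on my own checks below.

- **Bolts:** at each stop the turning moment rose to 1.6–1.9 N m, against 0.10 N m of friction. The last top view puts all three bars at −100.5° to −101.6°. By the machine's yaw, home is about −101.3°.
- **Buttons:** both bottomed out at about 14 N with the fingertips at 65.9 mm. Blue was back out at 72.1 mm before I pressed green, and both read 72.2 mm at the end. Red was never approached, but its final height gave no reading (too few matching pixels).
- **Loose things:** the jar and screwdriver show at the same places in the first and last pictures. The mallet's head was hidden by the arm at the end, so I judged it only by its handle tip, which had not moved. The trained networks' final boxes for these things differed a few pixels from the first ones (10 for the half-hidden mallet), which I put down to detector scatter and hiding.

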